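# Present the carrier that holds the specimen jar

### The job

Two identical bottle carriers stand on the desk, and in one of them stands the specimen jar (the short wide jar with the broad screw cap); the other has a slimmer, taller bottle. Take the carrier with the jar by its bar, lift it level and without tipping the jar, and hold it steady and level above the open desk, its underside clearly more than 10 cm over the desk top, with the jar still standing in it. Leave the other carrier and the other things on the desk alone; the job finishes with the carrier held in the air, not put down.

Things in the scene. Friction and masses are not known exactly. Their poses are not given: they have to be found in the camera images.
- carrier_a_handle (a point): middle of the carrying bar of one of two identical loose bottle carriers, ~0.2 kg, upright on the desk. Grey tray 120 long (x) x 56 (y), rim 16 high, floor 3, divider between two bays centred at x = +-29. 26 wide end uprights carry a straight black bar along x, 113 long, 16 wide (y), 20 high, free all round between them. The point is 105 above the underside, 10 below the bar's top; z up. Sizes in mm
- carrier_b_handle (a point): middle of the carrying bar of one of two identical loose bottle carriers, ~0.2 kg, upright on the desk. Grey tray 120 long (x) x 56 (y), rim 16 high, floor 3, divider between two bays centred at x = +-29. 26 wide end uprights carry a straight black bar along x, 113 long, 16 wide (y), 20 high, free all round between them. The point is 105 above the underside, 10 below the bar's top; z up. Sizes in mm
- jar_center (a point): centre (half-way up) of the specimen jar: round, 40 mm across, 51 mm high, with a broad screw cap as wide as the jar, about 0.1 kg, standing loose in one bay of one of the two carriers (either one). z is its upright axis
- bottle_center (a point): centre (half-way up) of a slim bottle, 30 mm across and 68 mm high with a narrower cap, standing loose in a bay of the carrier that does not hold the jar
- slips_center (a point): centre of a plain small flat box lying loose on the desk between the two carriers, 30 x 60 (its y) x 18 mm; to be left alone
- rubber_center (a point): centre of an eraser lying loose on the desk between the two carriers, 18 x 34 (its y) x 11 mm; to be left alone
Things that resemble listed ones, but are neither listed nor needed, are in the scene too. Leave any purple look-alike of the part that bears carrier_a_handle alone.

How it is judged:
At the end, for the whole second after the job is handed in: The jar's carrier is held by the fingers, underside over 0.10 m above the open desk (x < 0.78), tilt < 0.12 rad, < 0.03 m/s and 0.15 rad/s; the jar stands in it within 0.15 rad of upright, untouched; other carrier moved < 20 mm, not touched by it; box and eraser moved < 30 mm (((x of jar_center in the frame of carrier_a_handle between -0.062 and 0.062 m and y of jar_center in the frame of carrier_a_handle between -0.03 and 0.03 m and z of jar_center in the frame of carrier_a_handle between -0.09 and -0.055 m and height (world z) of carrier_a_handle above 0.205 m and world x of carrier_a_handle below 0.78 m and angle between carrier_a_handle's own z axis and vertical below 0.12 rad and angle between jar_center's own z axis and vertical below 0.15 rad and linear speed of carrier_a below 0.03 m/s and angular speed of carrier_a below 0.15 rad/s and contact force between the fingers and carrier_a above 1 N and contact force between carrier_a and carrier_b below 0.1 N and contact force between the fingers and jar below 0.1 N and distance of carrier_b_handle from where it was at the start of the episode below 0.02 m and angle between carrier_b_handle's own z axis and vertical below 0.1 rad) or (x of jar_center in the frame of carrier_b_handle between -0.062 and 0.062 m and y of jar_center in the frame of carrier_b_handle between -0.03 and 0.03 m and z of jar_center in the frame of carrier_b_handle between -0.09 and -0.055 m and height (world z) of carrier_b_handle above 0.205 m and world x of carrier_b_handle below 0.78 m and angle between carrier_b_handle's own z axis and vertical below 0.12 rad and angle between jar_center's own z axis and vertical below 0.15 rad and linear speed of carrier_b below 0.03 m/s and angular speed of carrier_b below 0.15 rad/s and contact force between the fingers and carrier_b above 1 N and contact force between carrier_b and carrier_a below 0.1 N and contact force between the fingers and jar below 0.1 N and distance of carrier_a_handle from where it was at the start of the episode below 0.02 m and angle between carrier_a_handle's own z axis and vertical below 0.1 rad)) and distance of each of slips_center, rubber_center from where it was at the start of the episode below 0.03 m); the arm keeps its last pose, push and grip.
It fails at once if the jar tips over (more than 0.4 rad) (angle between jar_center's own z axis and vertical above 0.4 rad).
It fails at once if the jar leaves the carriers (distance between jar_center and carrier_a_handle above 0.1 m and distance between jar_center and carrier_b_handle above 0.1 m).
It fails at once if the jar's carrier is tilted more than 0.3 rad ((horizontal distance between jar_center and carrier_a_handle below 0.075 m and angle between carrier_a_handle's own z axis and vertical above 0.3 rad) or (horizontal distance between jar_center and carrier_b_handle below 0.075 m and angle between carrier_b_handle's own z axis and vertical above 0.3 rad)).
It fails at once if the other carrier is moved more than 40 mm or tipped ((horizontal distance between jar_center and carrier_a_handle below 0.075 m and (distance of carrier_b_handle from where it was at the start of the episode above 0.04 m or angle between carrier_b_handle's own z axis and vertical above 0.3 rad)) or (horizontal distance between jar_center and carrier_b_handle below 0.075 m and (distance of carrier_a_handle from where it was at the start of the episode above 0.04 m or angle between carrier_a_handle's own z axis and vertical above 0.3 rad))).
It also fails if it takes over 38 s, if anything falls off the work surface, if the arm or the gripper's body presses on something with over 40 N, if the wrist force passes 120 N, or if a joint passes its speed limit or range.

### The arm

A 7-joint arm with a two-finger parallel gripper is mounted at the origin on a cart in front of the work surface, level with it; the furniture and walls round the work are solid. World frame = base frame: x ahead of the robot, y to its left, z up, the work surface at z = 0. Lengths are in m, angles in rad, forces in N, time in s.
With the tool pointing down it reaches from about 0.4 to 0.85 m from the base axis. Payload 10.4 kg.
Tool frame: the origin (TCP) lies between the finger pads; the fingertips stand 17 mm ahead of it and the grasp point (between the pads) lies 2 mm behind it; z points along the fingers, y is the line along which they close (so a half turn about z gives the same grasp; the last joint's range is limited). The gripper opens to 85 mm and grips with 20 to 120 N. Pads are 22 mm wide; open, the fingers measure 114 mm over their backs; the gripper's body (76 mm by 85 mm) begins 54 mm behind the grasp point. The pads swing forward as they close: fully open they stand 13 mm farther back than shut.
Start: joints at [1.255, 0.332, -0.065, 1.46, 0.022, 1.35, -0.088], TCP at [0.18, -0.598, 0.248] pointing down, gripper open.
Joint ranges: [-2.6, 2.6], [-0.5, 2.12], [-1.47, 1.34], [0.16, 2.42], [-1.27, 4.41], [0.06, 2.06], [-2.6, 2.6]. Speed limits (rad/s): [2.22, 2.22, 2.79, 2.79, 3.14, 3.14, 3.14].

### API

Orientations are given as a unit quaternion [x, y, z, w].
In Python, from workcell import readout, imaging, manip gives the robot as it stands. The module is installed in compiled form; this text tells all that it offers.
- The arm moves only by the shell command python3 -m crank 'ROWS' [OPENING] [FORCE]. ROWS is JSON, a list of rows, each a list of 4 numbers: the shift along the tool's x, y, z as a fraction of full scale, then the turn about the tool's z as a fraction of full scale. In form: [[x, y, z, yaw], ...]. A call has 1 to 5 rows; each row is the pose to reach, as a shift and turn from the pose commanded when the call began, along the tool's axes at that moment; what a row does not reach only later rows make up. Full scale, the value 1, is 400 mm for a shift and 60 degrees for a turn. A row lasts 1/12 s, in which the tool goes at most 41.7 mm and 7.16 degrees, less where a joint would pass 70% of its speed; a pose out of reach is approached as far as the arm can. A call with a number of a shift or a turn outside -1 to 1 is refused whole. A call with a gripper value outside its range is refused whole. OPENING is the gripper command: -1 is shut, 1 is fully open, values between are in proportion, set as the call begins (- or left out, the last holds). The fingers move at their own pace and stop on an object; FORCE is the grip in N (left out, the last holds). Time passes only in rows, so rows that repeat a pose let the fingers close. It gives the time, the measured TCP pose, the force, the opening and the grip force at its end, in the units of the state.
- readout.get_obs(): the state, without advancing time (a new reading comes with each control period).
- imaging.camera(name): name is "scene" or "top" or "wrist"; returns a dict with "color" (400x640x3 uint8, red, green, blue), "fx", "fy", "cx", "cy" (pixels), "rvec" (rotation vector, rad) and "tvec" (3), from world to camera coordinates, as OpenCV has them. Camera axes: x right, y down, z forward; pixel columns grow to the right and rows downward; lengths in m; the calibration is good to about 2 mm. A picture is of the moment at which its call begins. There is no depth.
- manip.hand_in(): hands the job in; it is judged then, once.
The state is a dict: "clock": time; "joint_pos": joint angles; "joint_velocities": joint speeds; "tau": joint torques, N m; "position": TCP position; "ee_rot": TCP orientation; "ft_force": force on the tool from outside, world axes, zero at the start; "torque": the same for the moment, N m; "grip_width": opening from 0.0 (shut) to 1.0 (fully open); "grasp_force": force on a finger pad.
Only numpy, scipy, OpenCV 4.12 (cv2) and the standard library are available. Lean on these libraries where they do the work, as an engineer would, in place of code of your own. Each camera call takes 0.05 s, during which the arm holds its last target. There are 200 camera calls.

## Working session

There is one attempt and no reset: what is moved stays moved. The work goes in short steps, Python scripts to look and compute and a shell command to move; the robot and the scene stay as the last step left them, time stands still between calls to the robot, and variables do not carry over. Pictures are saved under pics/ and viewed, at most 10 in all, crops included, and the job is handed in when it is done.

```bash
mkdir -p pics; cat > h.py <<'E'
import numpy as np, cv2
from workcell import readout, imaging, manip
def cam(n):
    c=imaging.camera(n); K=np.array([[c['fx'],0,c['cx']],[0,c['fy'],c['cy']],[0,0,1.]])
    R=cv2.Rodrigues(np.array(c['rvec'],float))[0]; t=np.array(c['tvec'],float).reshape(3)
    np.savez(n+'.npz',K=K,R=R,t=t); cv2.imwrite(f'pics/_{n}.png',c['color'][:,:,::-1]); return c['color'][:,:,::-1]
def ray(n,u,v,z):
    d=np.load(n+'.npz'); o=-d['R'].T@d['t']; r=d['R'].T@np.linalg.inv(d['K'])@[u,v,1]
    return o+r*(z-o[2])/r[2]
def proj(n,p):
    d=np.load(n+'.npz'); q=d['K']@(d['R']@np.array(p)+d['t']); return q[:2]/q[2]
E
python3 - <<'E'
from h import *
a=cam('top');b=cam('scene')
cv2.imwrite('pics/top1.png',a);cv2.imwrite('pics/scene1.png',b)
o=readout.get_obs();print({k:np.round(v,3) for k,v in o.items()})
for n in('top','scene'):
    d=np.load(n+'.npz');print(n,-d['R'].T@d['t'],d['R'][2])
E
```

```text
{'clock': np.float64(0.1), 'joint_pos': array([ 1.255,  0.333, -0.065,  1.461,  0.022,  1.35 , -0.089]), 'joint_velocities': array([-0.   , -0.002, -0.   , -0.003, -0.001,  0.002,  0.   ]), 'tau': array([ 2.0000e-03, -6.2675e+01,  5.0000e-02, -3.9243e+01,  1.6000e-02,
        7.0000e-03,  0.0000e+00]), 'position': array([ 0.18 , -0.598,  0.248]), 'ee_rot': array([ 0.989,  0.146, -0.   , -0.001]), 'ft_force': array([0.959, 0.517, 0.548]), 'torque': array([-0.031, -0.026,  0.023]), 'grasp_force': np.float64(0.0), 'grip_width': np.float64(0.998)}
top [0.31975507 0.32494864 1.25370352] [ 0.16400042  0.02316125 -0.98618833]
scene [-0.06689662  1.25323508  0.65916968] [ 0.48122811 -0.74924754 -0.45502486]
```

View pics/top1.png

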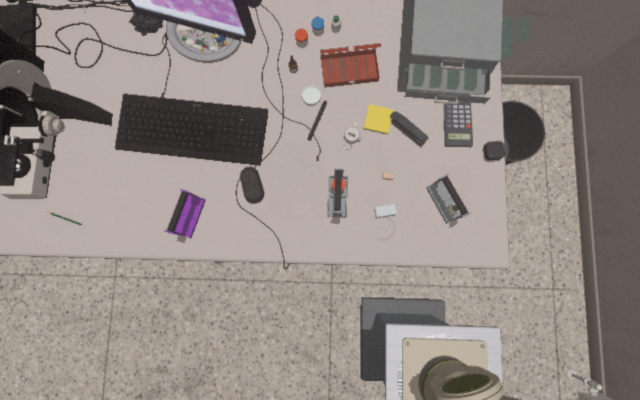

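View pics/scene1.png

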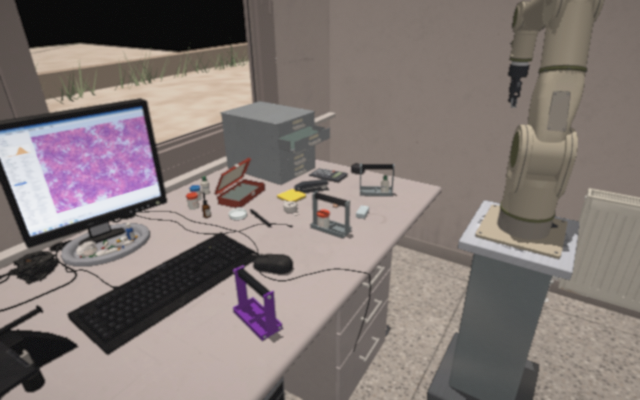

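```bash
python3 - <<'E'
from h import *
a=cv2.imread('pics/_top.png');b=cv2.imread('pics/_scene.png')
r=lambda i,x,y:cv2.resize(i[y:y+60,x:x+80],(400,300),interpolation=cv2.INTER_CUBIC)
m=np.vstack([np.hstack([r(a,300,165),r(a,410,165)]),np.hstack([r(b,290,180),r(b,340,145)])])
cv2.imwrite('pics/m1.png',m)
E
```

```text
(no output)
```

View pics/m1.png

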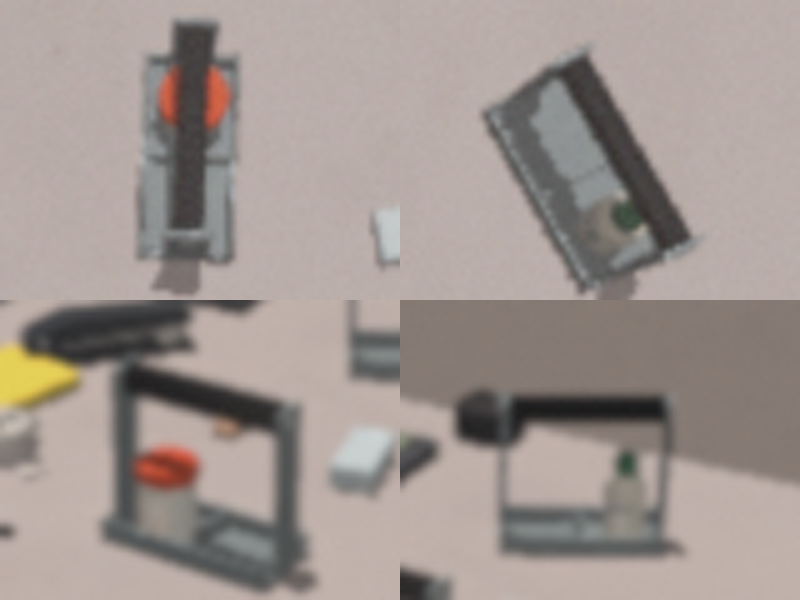

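The jar (broad red cap) stands in the left carrier at top (338,195), scene (330,213). The others that could be mistaken for it are the carrier at top (447,198), which holds the slim green-capped bottle, and the purple one at (185,213). My choice is the left carrier.

```bash
python3 - <<'E'
from h import *
from scipy.spatial.transform import Rotation as Ro
t=lambda u,v:(300+u/5,165+v/5)
for q,z in [((195,22),.115),((187,230),.115),((148,57),.016),((240,57),.016),((139,258),.016),((233,262),.016),((195,97),.051)]:
    print('top',q,z,ray('top',*t(*q),z).round(4))
s=lambda u,v:(290+u/5,180+(v-300)/5)
for q,z in [((125,365),.115),((288,408),.115),((168,465),.051)]:
    print('sc',q,z,ray('scene',*s(*q),z).round(4))
for q in [(385,211),(388,176)]: print('obst',ray('top',*q,.01).round(3))
for q in [(435,193),(458,208),(430,187),(465,213)]: print('carr2',ray('top',*q,.05).round(3))
o=readout.get_obs();print(Ro.from_quat(o['ee_rot']).as_matrix().round(3))
E
```

```text
top (195, 22) 0.115 [0.5662 0.3037 0.115 ]
top (187, 230) 0.115 [0.4529 0.3057 0.115 ]
top (148, 57) 0.016 [0.566 0.329 0.016]
top (240, 57) 0.016 [0.5673 0.2751 0.016 ]
top (139, 258) 0.016 [0.4475 0.3314 0.016 ]
top (233, 262) 0.016 [0.4466 0.2771 0.016 ]
top (195, 97) 0.051 [0.5365 0.3017 0.051 ]
sc (125, 365) 0.115 [0.5618 0.3081 0.115 ]
sc (288, 408) 0.115 [0.4478 0.3073 0.115 ]
sc (168, 465) 0.051 [0.5339 0.3038 0.051 ]
obst [0.469 0.166 0.01 ]
obst [0.572 0.157 0.01 ]
carr2 [0.519 0.03  0.05 ]
carr2 [ 0.477 -0.033  0.05 ]
carr2 [0.535 0.044 0.05 ]
carr2 [ 0.464 -0.052  0.05 ]
[[ 0.957  0.289 -0.   ]
 [ 0.289 -0.957  0.001]
 [-0.    -0.001 -1.   ]]
```

```bash
python3 -m crank '[[0.1,-0.02,0,0.06],[0.2,-0.04,0,0.12],[0.3,-0.06,0,0.18],[0.4,-0.08,0,0.24],[0.5,-0.09,0,0.3]]' 1 60; python3 -m crank '[[0.04,-0.08,0,0],[0.08,-0.16,0,0],[0.12,-0.24,0,0],[0.16,-0.32,0,0],[0.2,-0.4,0,0]]'
```

```text
clock: 0.52
position: [0.3629, -0.5046, 0.2482]
ee_rot: [1.0, -0.012, -0.0, -0.0]
ft_force: [0.0, -1.3, -0.2]
grip_width: 1.004
grasp_force: 0.0
clock: 0.93
position: [0.4453, -0.3462, 0.248]
ee_rot: [1.0, -0.011, -0.0, -0.0]
ft_force: [-0.0, -0.8, 0.1]
grip_width: 1.004
grasp_force: 0.0
```

```bash
for i in 1; do python3 -m crank '[[0.01,-0.08,0,0],[0.02,-0.16,0,0],[0.03,-0.24,0,0],[0.03,-0.32,0,0],[0.035,-0.4,0,0]]'; python3 -m crank '[[0.01,-0.08,0,0],[0.02,-0.16,0,0],[0.03,-0.24,0,0],[0.03,-0.32,0,0],[0.035,-0.4,0,0]]';  python3 -m crank '[[0.01,-0.08,0,0],[0.02,-0.16,0,0],[0.03,-0.24,0,0],[0.03,-0.32,0,0],[0.035,-0.4,0,0]]';  python3 -m crank '[[0.01,-0.08,0,0],[0.02,-0.16,0,0],[0.03,-0.24,0,0],[0.035,-0.3,0,0],[0.035,-0.35,0,0]]'; python3 -m crank '[[0,0,0,0],[0,0,0,0],[0,0,0,0]]'; done
python3 - <<'E'
from h import *
w=cam('wrist');cv2.imwrite('pics/w1.png',w)
p=readout.get_obs()['position'];print(p)
for e in [.450,.507,.563]: print(proj('wrist',[e,.3045,.115]).round(1))
E
```

```text
clock: 1.35
position: [0.4619, -0.1867, 0.248]
ee_rot: [1.0, -0.011, -0.0, 0.0]
ft_force: [-0.1, 0.0, -0.6]
grip_width: 1.004
grasp_force: 0.0
clock: 1.77
position: [0.4793, -0.0271, 0.2481]
ee_rot: [1.0, -0.011, -0.0, 0.0]
ft_force: [0.5, 0.7, 0.4]
grip_width: 0.999
grasp_force: 0.0
clock: 2.18
position: [0.4967, 0.1325, 0.2481]
ee_rot: [1.0, -0.011, -0.0, 0.0]
ft_force: [0.5, 0.4, -0.3]
grip_width: 1.001
grasp_force: 0.0
clock: 2.6
position: [0.5138, 0.2729, 0.2477]
ee_rot: [1.0, -0.01, -0.0, -0.0]
ft_force: [0.5, -0.5, 0.9]
grip_width: 0.998
grasp_force: 0.0
clock: 2.85
position: [0.5142, 0.2697, 0.2479]
ee_rot: [1.0, -0.011, -0.0, 0.0]
ft_force: [-0.4, 0.2, 0.0]
grip_width: 0.999
grasp_force: 0.0
[0.5144656  0.26929137 0.24802813]
[285.  262.6]
[281.3 202.9]
[277.1 136.3]
```

View pics/w1.png

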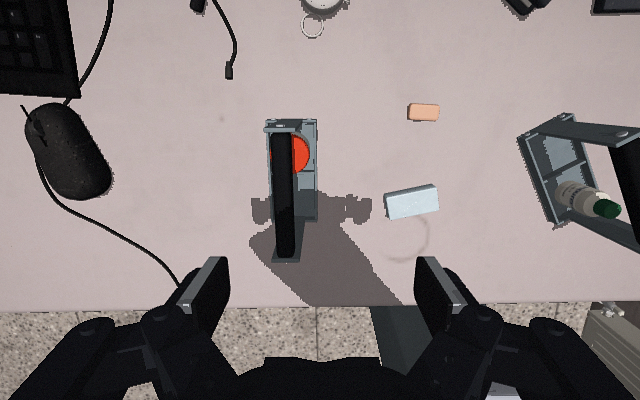

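```bash
python3 - <<'E'
from h import *
w=cv2.imread('pics/_wrist.png')
cv2.imwrite('pics/w1c.png',cv2.resize(w[110:275,235:345],None,fx=3.6,fy=3.6,interpolation=cv2.INTER_CUBIC))
E
```

```text
(no output)
```

View pics/w1c.png

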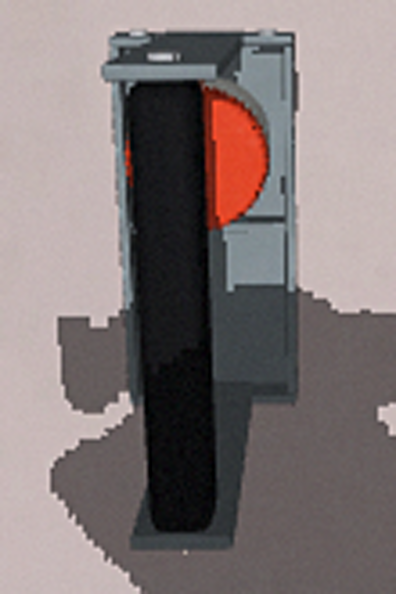

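```bash
python3 - <<'E'
from h import *
for u,v in [(128,85),(161,85),(150,525),(183,525),(215,525)]:
    print((u,v),ray('wrist',235+u/3.6,110+v/3.6,.115).round(4))
E
```

```text
(128, 85) [0.5653 0.3096 0.115 ]
(161, 85) [0.5651 0.3023 0.115 ]
(150, 525) [0.4569 0.3116 0.115 ]
(183, 525) [0.4568 0.3034 0.115 ]
(215, 525) [0.4566 0.2954 0.115 ]
```

```bash
python3 -m crank '[[0.007,-0.04,0,0],[0.007,-0.085,0,0],[0.007,-0.085,0.05,0],[0.007,-0.085,0.1,0],[0.007,-0.085,0.12,0]]' 0; python3 -m crank '[[0,0,0.04,0],[0,0,0.08,0],[0,0,0.11,0],[0,0,0.14,0],[0,0,0.16,0]]';python3 -m crank '[[0,0,0.03,0],[0,0,0.055,0],[0,0,0.075,0],[0,0,0.085,0],[0,0,0.085,0]]';python3 -m crank '[[0,0,0,0],[0,0,0,0],[0,0,0,0]]'
```

```text
clock: 3.32
position: [0.5174, 0.3027, 0.1978]
ee_rot: [1.0, -0.011, -0.001, 0.001]
ft_force: [-0.5, -0.0, -0.8]
grip_width: 0.501
grasp_force: 0.0
clock: 3.73
position: [0.5178, 0.3038, 0.1352]
ee_rot: [1.0, -0.011, -0.0, 0.0]
ft_force: [-0.7, 0.0, 0.2]
grip_width: 0.5
grasp_force: 0.0
clock: 4.15
position: [0.5173, 0.3044, 0.1013]
ee_rot: [1.0, -0.011, -0.001, 0.0]
ft_force: [0.4, -1.0, 0.3]
grip_width: 0.498
grasp_force: 0.0
clock: 4.4
position: [0.518, 0.3049, 0.1029]
ee_rot: [1.0, -0.011, 0.0, -0.0]
ft_force: [0.3, -0.4, 0.1]
grip_width: 0.501
grasp_force: 0.0
```

```bash
python3 -m crank '[[0,0.004,0,0],[0,0.004,0,0],[0,0.004,0,0],[0,0.004,0,0],[0,0.004,0,0]]' -0.45 20; python3 -m crank '[[0,0,0,0],[0,0,0,0],[0,0,0,0],[0,0,0,0],[0,0,0,0]]' -1 20; python3 -m crank '[[0,0,0,0],[0,0,0,0],[0,0,0,0],[0,0,0,0],[0,0,0,0]]' -1 70
python3 - <<'E'
from h import *
a=cam('scene');b=cam('wrist');
m=np.hstack([cv2.resize(a[160:260,270:390],(480,400),interpolation=cv2.INTER_CUBIC),cv2.resize(b[:,170:490],(320,400))])
cv2.imwrite('pics/g1.png',m)
E
```

```text
clock: 4.82
position: [0.5177, 0.303, 0.1024]
ee_rot: [1.0, -0.011, 0.0, 0.0]
ft_force: [-0.1, 0.0, 0.4]
grip_width: 0.274
grasp_force: 0.0
clock: 5.23
position: [0.5177, 0.3032, 0.1024]
ee_rot: [1.0, -0.011, 0.0, -0.0]
ft_force: [1.2, -0.2, -0.5]
grip_width: 0.182
grasp_force: 22.9
clock: 5.65
position: [0.5177, 0.3032, 0.1025]
ee_rot: [1.0, -0.011, 0.0, -0.0]
ft_force: [-0.4, 1.2, 2.1]
grip_width: 0.176
grasp_force: 68.9
```

View pics/g1.png

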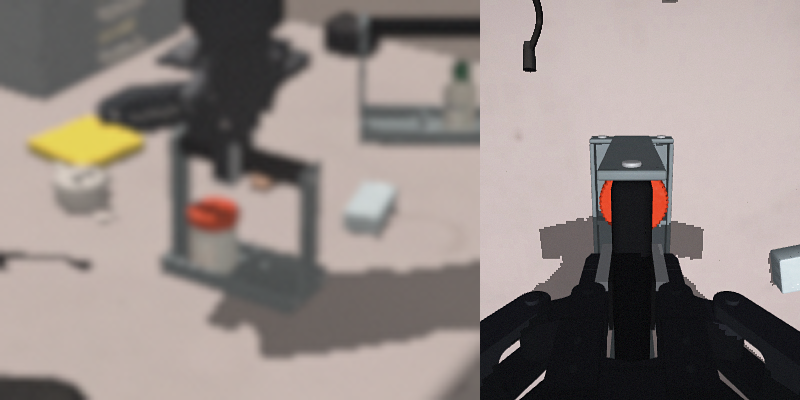

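The fingers hold the bar (scene crop (235,160), wrist view (635,300)), and the jar is upright at crop (213,235). I'm lifting slowly.

```bash
python3 -m crank '[[0,0,-0.005,0],[0,0,-0.01,0],[0,0,-0.02,0],[0,0,-0.03,0],[0,0,-0.04,0]]'; python3 -m crank '[[0,0,-0.015,0],[0,0,-0.03,0],[0,0,-0.045,0],[0,0,-0.06,0],[0,0,-0.075,0]]'; python3 -m crank '[[0,0,-0.02,0],[0,0,-0.04,0],[0,0,-0.06,0],[0,0,-0.08,0],[0,0,-0.1,0]]'
python3 - <<'E'
from h import *
a=cam('scene');b=cam('wrist');
m=np.hstack([cv2.resize(a[130:250,270:414],(480,400),interpolation=cv2.INTER_CUBIC),cv2.resize(b[:,170:490],(320,400))])
cv2.imwrite('pics/g2.png',m)
E
```

```text
clock: 6.17
position: [0.5175, 0.3028, 0.1185]
ee_rot: [1.0, -0.011, -0.0, 0.0]
ft_force: [-0.3, 0.6, -3.5]
grip_width: 0.176
grasp_force: 68.2
clock: 6.58
position: [0.5177, 0.303, 0.149]
ee_rot: [1.0, -0.011, 0.0, 0.0]
ft_force: [-0.7, -0.5, -3.3]
grip_width: 0.171
grasp_force: 68.2
clock: 7.0
position: [0.5176, 0.303, 0.1892]
ee_rot: [1.0, -0.011, 0.0, 0.0]
ft_force: [0.6, -0.4, -3.6]
grip_width: 0.176
grasp_force: 68.2
```

View pics/g2.png

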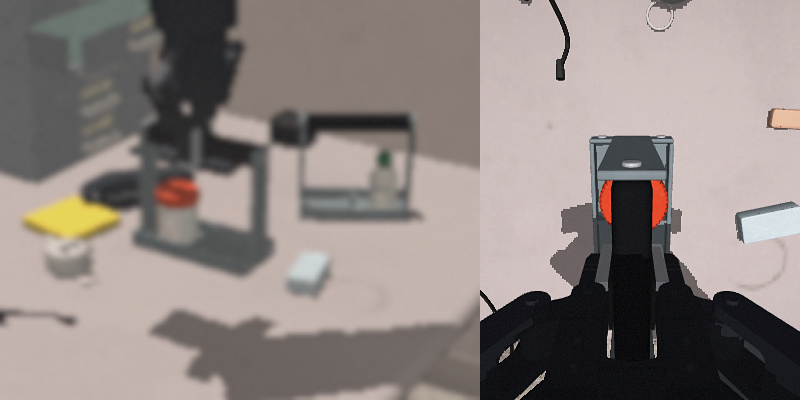

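The carrier is in the air and level: it looks the same in the wrist view (635,200) as before the lift. The jar is upright at (178,210). I'm raising it further and letting it settle.

```bash
python3 -m crank '[[0,0,-0.02,0],[0,0,-0.04,0],[0,0,-0.06,0],[0,0,-0.08,0],[0,0,-0.1,0]]'; python3 -m crank '[[0,0,-0.015,0],[0,0,-0.03,0],[0,0,-0.045,0],[0,0,-0.055,0],[0,0,-0.06,0]]'; python3 -m crank '[[0,0,0,0],[0,0,0,0],[0,0,0,0],[0,0,0,0],[0,0,0,0]]'; python3 -m crank '[[0,0,0,0],[0,0,0,0],[0,0,0,0],[0,0,0,0],[0,0,0,0]]'
python3 - <<'E'
from h import *
a=cam('scene');b=cam('wrist');
m=np.hstack([cv2.resize(a[110:250,260:428],(480,400),interpolation=cv2.INTER_CUBIC),cv2.resize(b[:,170:490],(320,400))])
cv2.imwrite('pics/g3.png',m)
E
```

```text
clock: 7.52
position: [0.5177, 0.3031, 0.2293]
ee_rot: [1.0, -0.011, 0.0, -0.0]
ft_force: [0.1, 0.6, -3.2]
grip_width: 0.172
grasp_force: 68.3
clock: 7.93
position: [0.5178, 0.3031, 0.253]
ee_rot: [1.0, -0.011, 0.0, -0.0]
ft_force: [-1.0, 0.9, -3.5]
grip_width: 0.174
grasp_force: 68.4
clock: 8.35
position: [0.5176, 0.3029, 0.252]
ee_rot: [1.0, -0.011, -0.0, 0.0]
ft_force: [0.5, 0.3, -2.7]
grip_width: 0.176
grasp_force: 68.4
clock: 8.77
position: [0.5177, 0.303, 0.2523]
ee_rot: [1.0, -0.011, 0.0, 0.0]
ft_force: [0.1, 0.6, -3.6]
grip_width: 0.173
grasp_force: 68.4
```

View pics/g3.png

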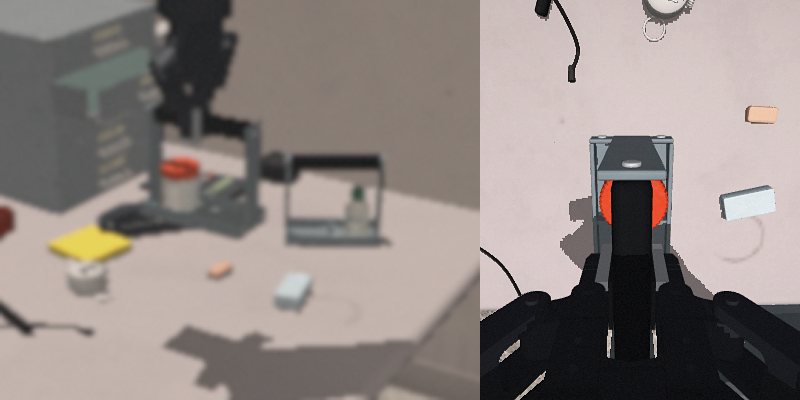

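The carrier is level and steady, with the jar standing in it at (180,185). The other carrier (335,200), box and eraser are where they were.

```bash
python3 -c "
from workcell import manip
print(manip.hand_in())"
```

```text
the job is handed in; nothing more can be done
None
```

I lifted the jar's carrier by its bar and handed the job in with it held level and steady, its underside about 15 cm above the desk, and the jar still standing in it; the hand-in gave no pass or fail result.

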